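# Plug in a relay and tug-test it under its clips

## Task

Take the wide spare relay from the stock tray and plug it straight down into the empty socket on the mounting plate, pressing with no more than 60 N, until it is fully home under both retaining clips. Then tug it straight up with about 12 N for about a second to prove that the clips retain it (never more than 20 N), then let go and leave it fully home. Leave the two fitted relays, the slim relay, the screwdriver and the meter alone.

Things in the scene. Friction and masses are not known exactly. Their poses are not given: they have to be found in the camera images.
- relay_mid (a point): centre of the wide spare relay, the loose part to fit: cream case 33 x 30 mm (x, y) on a black base flange 42 x 30 mm, 9 mm thick; 58 mm tall in all, plus brass blades that reach 7 mm below the flange; 85 g. This point lies on its axis 29 mm above the flange's underside; z up, x along the 42 mm. Grip the flat sides 30 mm apart (y). A half turn about z makes no difference.
- relay: the same relay, origin at the centre of the flange's underside, same axes. The flange stands out 4.5 mm past the case at both x ends: the retaining clips catch on this ledge. Hold it in its upper half, fingertips at least 10 mm above the flange's underside, so that they stay clear of the socket's rim.
- slim_mid (a point): centre of the slim spare relay, the wrong size, standing in the tray beside the wide one (either side): same look and height, but 15 mm wide across y. Leave it.
- tray: black stock tray 85 x 190 x 18 mm (x, y, z), fixed, origin under its centre. The relays stand upright in it on two rails, their flanges 12 mm above the bench, about 80 mm apart along the tray's y.
- socket_seat (a point): centre of the pocket floor of the empty grey relay socket (84 x 38 mm, x and y), which stands at any of the three places on the rail. Home: the relay's flange lies on this floor, relay_mid 29 mm above this point, the relay's x along this x (either way round). The pocket is 44.4 x 32.4 mm, open upward; its rim is 8 mm above the floor, the upper 4 mm bevelled. z up.
- socket: the same empty socket, origin at the centre of its underside, 26 mm below socket_seat; fixed. Once home, the relay has 0.8 to 3.2 mm of vertical play under the clips' hooks, different each time and not shown by any pose; when the play is taken up the pull rises steeply, 20 to 30 N per mm.
- holddown: black hold-down frame fixed round the empty socket, origin level with the socket's. A sprung clip stands at each x end of the pocket: 14 mm wide in y, top 24 to 27 mm above the floor, 18 to 34 mm out. The flange meets their ramps about 17 mm above home, spreads them (about 10 N in all) and they snap over its ledge in the last 1 to 3 mm before home. The hooks do not let go when pulled.
- fitted_1: a socket like the empty one, with its relay already fitted, fixed 100 mm or more from the empty socket's centre along y of the plate; leave it alone
- fitted_2: the other socket with its relay already fitted; leave it alone
- plate: galvanised mounting plate 270 x 400 x 3 mm (x, y, z) lying on the bench, fixed, origin under its centre. A mounting rail runs along its y through the centre, with the three sockets on it at y = -100, 0 and 100 mm, between two slotted wiring ducts 41 mm high at x = -102 and 102 mm.
- screwdriver: screwdriver 190 mm long lying on the bench, bystander
- meter: handheld black meter 135 x 70 x 36 mm lying on the bench, bystander
Things that resemble listed ones, but are neither listed nor needed, are in the scene too. What is shaped like the relay but purple is not meant.

How it is judged:
On the way, in this order (a step that is already met when the one before it is completed fails the run):
1. the wide relay is fully home in the empty socket (within 1 mm), upright, clips snapped over it (z of relay_mid in the frame of socket_seat below 0.03 m and horizontal distance between relay_mid and socket_seat below 0.004 m and angle between relay_mid's own z axis and vertical below 0.06 rad), for 0.1 s.
2. it is tugged upward against the clips with at least 8 N for 0.7 s and stays retained (contact force between relay and holddown above 8 N and z of relay_mid in the frame of socket_seat below 0.034 m and angle between relay_mid's own z axis and vertical below 0.08 rad), for 0.7 s.
At the end, for the whole second after the job is handed in: The wide relay rests upright and released in the socket that was empty, flange on the pocket floor within 1.5 mm, still under both clips, after a tug of 8 to 20 N held for 0.7 s (z of relay_mid in the frame of socket_seat between 0.027 and 0.0305 m and horizontal distance between relay_mid and socket_seat below 0.004 m and angle between relay_mid's own z axis and vertical below 0.06 rad and linear speed of relay below 0.01 m/s); the robot touches nothing.
It fails at once if the relay, down in its place under the clips, loads them with more than 20 N (tugged too hard) (contact force between relay and holddown above 20 N and z of relay_mid in the frame of socket_seat below 0.034 m).
It fails at once if the relay is pressed onto the socket with more than 60 N (contact force between relay and socket above 60 N).
It fails at once if a fitted relay or its socket is knocked (over 5 N) (contact force between anything else and fitted_1 above 5 N or contact force between anything else and fitted_2 above 5 N).
It fails at once if the slim relay, the screwdriver or the meter is moved by more than 15 mm (distance of any of slim_mid, screwdriver, meter from where it was at the start of the episode above 0.015 m).
It also fails if it takes over 56 s, if anything falls off the work surface, if the arm or the gripper's body presses on something with over 40 N, if the wrist force passes 120 N, or if a joint passes its speed limit or range.

## Robot

A 6-joint arm with a two-finger parallel gripper is mounted at the origin on the work surface. World frame = base frame: x ahead of the robot, y to its left, z up, the work surface at z = 0. Lengths are in m, angles in rad, forces in N, time in s.
With the tool pointing down it reaches from about 0.325 to 0.9 m from the base axis. Payload 6.1 kg.
Tool frame: the origin (TCP) lies at the very end of the fingers, on their centre line; the grasp point (between the pads) lies 19 mm behind it; z points along the fingers, x is the direction in which the jaws open and shut, and the axes are right-handed (so a half turn about z gives the same grasp; the last joint's range is limited). The gripper opens to 87 mm and grips with 3 to 60 N. Pads are 19 mm wide; open, the fingers measure 117 mm over their backs; the gripper's body (75 mm by 190 mm) begins 51 mm behind the grasp point.
Start: joints at [1.139, 0.22, 1.526, -0, 1.395, -0.126], TCP at [0.188, 0.596, 0.223] pointing down, gripper open.
Joint ranges: [-2.98, 2.98], [-0.91, 2.08], [0.09, 2.57], [-1.24, 4.39], [0.2, 2.65], [-2.68, 2.68]. Speed limits (rad/s): [2.57, 2.57, 3.01, 3.14, 3.14, 3.14].

## Interface

Orientations are given as a unit quaternion [w, x, y, z].
In Python, from bench import r, gripper_to, readout, viewer gives the robot as it stands. The module is installed in compiled form; this text tells all that it offers. Calls block until the motion is done:
- r.move_to(position, orientation): joint-space move of the TCP to a pose.
- r.servo_line(position, vel=0.15, rotation=None, f_stop=None): straight line of the TCP; rotation=None keeps the orientation; vel is the mean speed in m/s. With f_stop (N) it stops when the force on the tool has changed by that much, and returns True; else False.
- r.movej(angles): joint-space move.
- gripper_to(opening, f_grip=None): finger opening in m; f_grip is the grip in N (None keeps the last); returns when the fingers have stopped.
- r.wait(seconds).
- r.ik(position, orientation): joint angles nearest the present ones, or None.
- readout.get_state(): the state.
- viewer.get_image(name): name is "scene" or "top" or "wrist"; returns the picture (480x640x3 uint8, red, green, blue); there is no depth.
- viewer.camera_info(name): a dict with "fx", "fy", "cx", "cy" (pixels), "k1" (the pictures are not rectified: a ray, as slopes to the right and down, at radius r is drawn at 1 + k1 r^2 times it, then the intrinsics apply), "origin" and "attitude" of the camera in the world. Camera axes: x right, y down, z forward; pixel columns grow to the right and rows downward; lengths in m; the calibration is good to about 2 mm. A picture is of the moment at which its call begins: read the wrist's pose just before it. camera_info takes no time and is no camera call; for the wrist camera it gives the pose at the moment of the call.
A pose or a line that the arm cannot do raises r.Unreachable and nothing moves.
- r.close_job(): hands the job in, once; it reports no verdict.
The state is a dict: "t": time; "joints": joint angles; "qvel": joint speeds; "joint_efforts": joint torques, N m; "position": TCP position; "eef_rot": TCP orientation; "contact_force": force on the tool from outside, world axes, zero at the start; "wrist_torque": the same for the moment, N m; "gripper_width": finger opening in m.
Only numpy, scipy, OpenCV 4.12 (cv2) and the standard library are available. Lean on these libraries where they do the work, as an engineer would, in place of code of your own. Each camera call takes 0.05 s, during which the arm holds its last target.

## Working session

There is one attempt and no reset: what is moved stays moved. The work goes in short steps, each a Python script; the robot and the scene stay as the last script left them, time stands still between calls to the robot, and variables do not carry over. Pictures are saved under pics/ and viewed, and the job is handed in when it is done.

```bash
mkdir -p pics; python3 - <<'E'
from bench import r, gripper_to, readout, viewer
import cv2
for n in ("scene","top","wrist"):
    ci=viewer.camera_info(n); print(n,ci)
    im=viewer.get_image(n); cv2.imwrite(f"pics/{n}0.png",im[:,:,::-1])
s=readout.get_state(); print(s)
E
```

```text
scene {'fx': 484.96270830809607, 'fy': 484.96270830809607, 'cx': 316.8125302813272, 'cy': 236.93897116163296, 'k1': 0.04032595556570683, 'origin': array([1.19797708, 0.15929377, 0.70048636]), 'attitude': array([-0.23443451,  0.52454972,  0.74683616, -0.33484891])}
top {'fx': 612.1375579730269, 'fy': 612.1375579730269, 'cx': 330.1812035922152, 'cy': 241.4683270902036, 'k1': 0.07079424429270119, 'origin': array([ 0.42528925, -0.09734263,  1.27708786]), 'attitude': array([ 0.03897741, -0.70043383,  0.71221346, -0.02500398])}
wrist {'fx': 418.0406293924918, 'fy': 418.0406293924918, 'cx': 319.5071831850306, 'cy': 239.88361627188607, 'k1': -0.0918305828964487, 'origin': array([0.12448775, 0.6172465 , 0.38366446]), 'attitude': array([0.10036453, 0.80016786, 0.58695684, 0.07169403])}
{'t': 0.15, 'joints': array([ 1.13890780e+00,  2.21068402e-01,  1.52736572e+00, -1.11112932e-05,
        1.39465922e+00, -1.26096446e-01]), 'qvel': array([ 0.00020213, -0.00343453, -0.00434266,  0.00071618,  0.00079056,
       -0.00385353]), 'joint_efforts': array([ 2.59294175e-04, -4.95198655e+01, -3.87877500e+01,  7.00202398e-02,
        5.31439448e-02, -6.12602389e-05]), 'position': array([0.18796032, 0.59556954, 0.22166481]), 'eef_rot': array([ 3.68726975e-04,  8.06550062e-01,  5.91165319e-01, -6.53517737e-04]), 'contact_force': array([ 0.00820923, -0.00830332, -0.78431842]), 'wrist_torque': array([ 0.04639725,  0.0295921 , -0.0060553 ]), 'gripper_width': 0.08698057997031594}
```

View pics/top0.png

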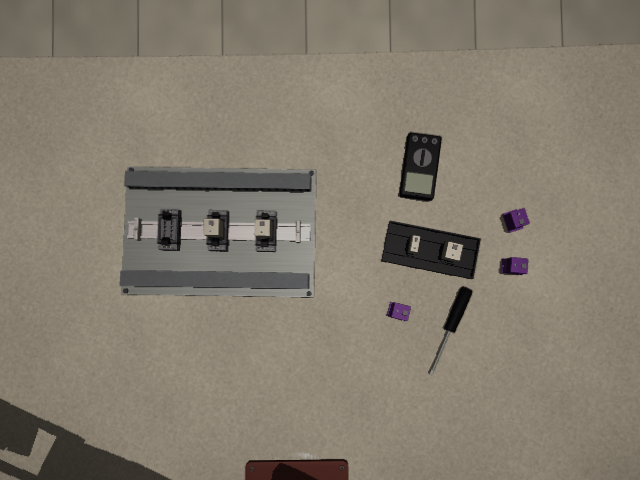

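View pics/scene0.png

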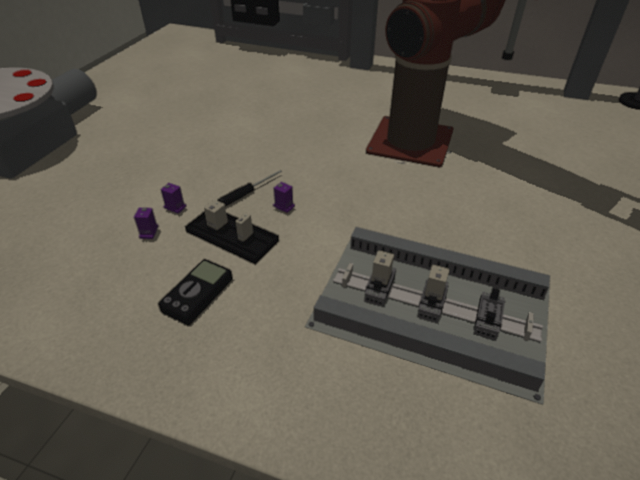

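View pics/wrist0.png

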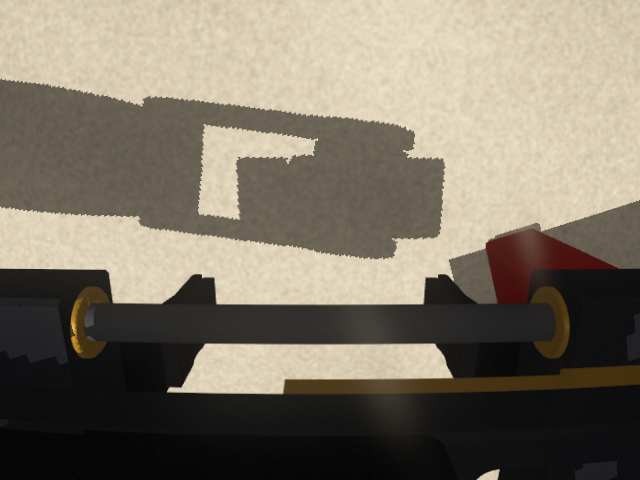

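Candidates in the top image are:
- wide relay at (453,251) in the tray
- slim relay at (414,243) in the tray
- fitted relays at (213,228) and (264,228) on the plate
- purple decoys at (515,219), (515,266) and (399,311)

By the description, the wide cream one in the tray is the target. The empty socket is at (168,230). I'll check both in a close crop.

```bash
cat > h.py <<'E'
from bench import r, gripper_to, readout, viewer
import cv2, numpy as np
from scipy.spatial.transform import Rotation as R
def rot(q): return R.from_quat([q[1],q[2],q[3],q[0]])
def q(Ro): x=Ro.as_quat(); return np.array([x[3],x[0],x[1],x[2]])
def pix2w(ci,px,z):
    K=np.array([[ci['fx'],0,ci['cx']],[0,ci['fy'],ci['cy']],[0,0,1.]])
    n=cv2.undistortPoints(np.array(px,float).reshape(-1,1,2),K,np.array([ci['k1'],0,0,0.]))[:,0]
    d=rot(ci['attitude']).apply(np.c_[n,np.ones(len(n))])
    o=np.array(ci['origin']); return o+d*((np.broadcast_to(z,len(n))-o[2])/d[:,2])[:,None]
def w2pix(ci,P):
    K=np.array([[ci['fx'],0,ci['cx']],[0,ci['fy'],ci['cy']],[0,0,1.]])
    A=rot(ci['attitude']).inv(); 
    p,_=cv2.projectPoints(A.apply(np.atleast_2d(P)-ci['origin']),np.zeros(3),np.zeros(3),K,np.array([ci['k1'],0,0,0.]))
    return p[:,0]
def snap(name,fn):
    ci=viewer.camera_info(name); im=viewer.get_image(name)[:,:,::-1].copy(); cv2.imwrite(f'pics/{fn}.png',im)
    np.save(f'pics/{fn}.npy',ci,allow_pickle=True); return ci,im
def tooldown(yaw): # tool x axis along yaw in the world, z down
    return R.from_euler('z',yaw)*R.from_euler('x',np.pi)
E
python3 - <<'E'
from h import *
im=cv2.imread('pics/top0.png')
a=cv2.resize(im[205:295,375:490],None,fx=5,fy=5,interpolation=cv2.INTER_CUBIC)
b=cv2.resize(im[160:300,115:325],None,fx=3.7,fy=3.7,interpolation=cv2.INTER_CUBIC)
cv2.imwrite('pics/c1.png',a);cv2.imwrite('pics/c2.png',b)
ci=viewer.camera_info('top')
print(pix2w(ci,[[453,251],[414,243],[388,222],[480,238],[473,278],[382,262]],[.07,.07,.018,.018,.018,.018]))
print(pix2w(ci,[[168,230],[213,228],[264,228],[128,168],[313,171],[313,294],[124,292]],[.05,.1,.1,.003,.003,.003,.003]))
E
```

```text
[[ 0.51201748 -0.31525232  0.07      ]
 [ 0.52911649 -0.23956194  0.07      ]
 [ 0.57806964 -0.1934439   0.018     ]
 [ 0.54151584 -0.38027096  0.018     ]
 [ 0.45996812 -0.36304569  0.018     ]
 [ 0.49555888 -0.17914587  0.018     ]]
[[ 0.5658717   0.25293725  0.05      ]
 [ 0.56252965  0.15175527  0.1       ]
 [ 0.56079058  0.05293581  0.1       ]
 [ 0.70425891  0.35102381  0.003     ]
 [ 0.69117492 -0.03912186  0.003     ]
 [ 0.43238478 -0.03568612  0.003     ]
 [ 0.44356426  0.35580937  0.003     ]]
```

View pics/c1.png

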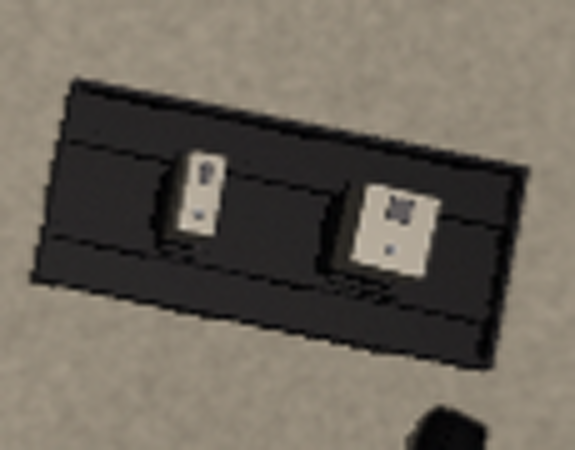

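View pics/c2.png

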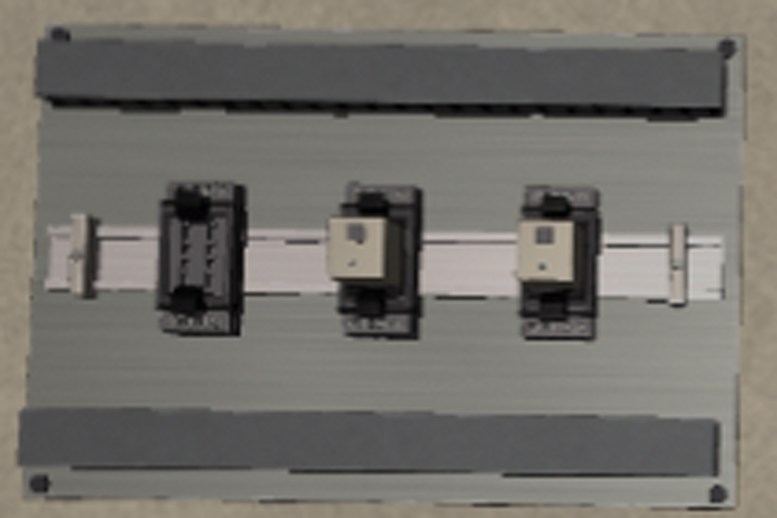

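The crops confirm it. The wide relay (30 mm, square top) is the right one in the tray, and the slim one is left of it. The left socket on the plate is empty, and the fits to tray and plate size agree. Next I'll look at both from the wrist for precision.

```bash
cat >> h.py <<'E'
def wcam_rel():
    ci=np.load('pics/wrel.npy',allow_pickle=True).item(); return ci
def wpose(tcp,yaw):
    c=wcam_rel(); T=tooldown(yaw); d=dict(c); d['origin']=np.array(tcp)+T.apply(c['o']); d['attitude']=q(T*rot(c['a'])); return d
E
python3 - <<'E'
from h import *
s=readout.get_state(); ci=viewer.camera_info('wrist')
T=rot(s['eef_rot']); c=dict(ci); c['o']=T.inv().apply(ci['origin']-s['position']); c['a']=q(T.inv()*rot(ci['attitude']))
np.save('pics/wrel.npy',c,allow_pickle=True); print(c['o'],rot(c['a']).as_matrix().round(3))
yaw=np.arctan2(.981,.192)
P=np.array([.512,-.315,.07]); u=np.array([np.cos(yaw),np.sin(yaw),0]); v=np.array([np.sin(yaw),-np.cos(yaw),0])
for dz in (.1,.15,.2):
  for dv in (0,-.04,-.08,-.12): print(dz,dv,w2pix(wpose(P+v*dv+[0,0,dz],yaw),P))
E
```

```text
[ 0.0013633  -0.06707756 -0.1621265 ] [[ 1.     0.001 -0.001]
 [-0.     0.97   0.245]
 [ 0.001 -0.245  0.97 ]]
0.1 0 [[317.90865171 241.14463726]]
0.1 -0.04 [[317.94479272 298.815685  ]]
0.1 -0.08 [[317.98323275 352.04399138]]
0.1 -0.12 [[318.02303978 400.87001272]]
0.15 0 [[318.2401729  224.90517428]]
0.15 -0.04 [[318.25931213 274.62715163]]
0.15 -0.08 [[318.28025571 321.23025611]]
0.15 -0.12 [[318.30250176 364.69919913]]
0.2 0 [[318.48437136 212.95684767]]
0.2 -0.04 [[318.49391396 256.60945138]]
0.2 -0.08 [[318.50483956 297.96313518]]
0.2 -0.12 [[318.51686419 336.98607306]]
```

```bash
python3 - <<'E'
from h import *
yaw=np.arctan2(.981,.192)
P=np.array([.512,-.315,.07]); v=np.array([np.sin(yaw),-np.cos(yaw),0])
t=P+v*.067+[0,0,.08]
print(r.ik(t,q(tooldown(yaw))))
r.move_to(t,q(tooldown(yaw))); r.wait(.3)
ci,im=snap('wrist','w1'); s=readout.get_state(); print(s['t'],s['position'],s['joints'],s['contact_force'],s['wrist_torque'])
E
```

```text
[-0.63476996  0.36793989  1.48436201  0.          1.28929076 -2.01229077]
4.0 [ 0.57782983 -0.32769622  0.14999135] [-6.34514133e-01  3.67927015e-01  1.48439551e+00  4.93316230e-05
  1.28930199e+00 -2.01227167e+00] [-0.19315341  0.17307827 -0.33032392] [-0.01973157  0.01242035  0.01531079]
```

View pics/w1.png

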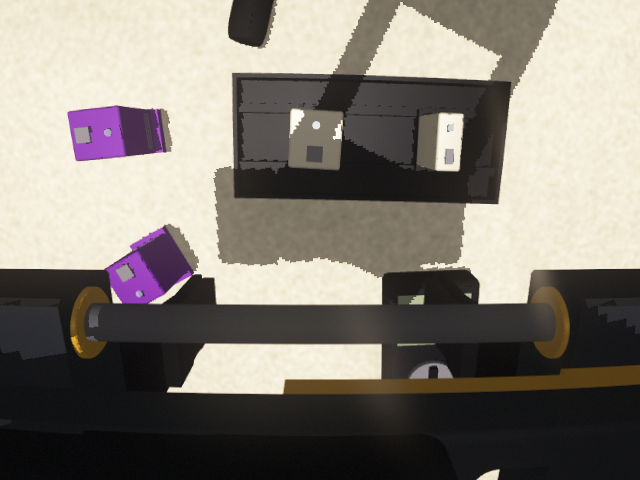

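The wide relay's top spans about (289–343, 109–170). The slim relay is to its right at (440,142), and the meter is partly visible at the bottom. I'll refine the corners.

```bash
python3 - <<'E'
from h import *
im=cv2.imread('pics/w1.png')
a=im[90:190,270:370]; a=np.clip(a.astype(float)*1.5,0,255).astype('uint8')
cv2.imwrite('pics/c3.png',cv2.resize(a,None,fx=6,fy=6,interpolation=cv2.INTER_NEAREST))
E
```

```text
(no output)
```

View pics/c3.png

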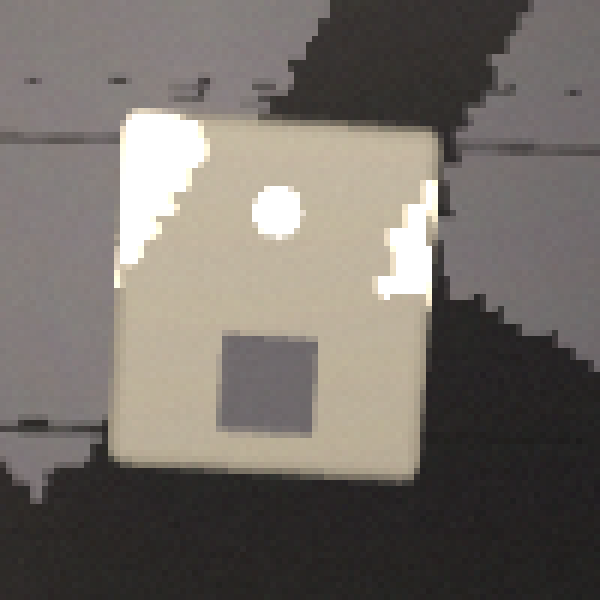

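```bash
python3 - <<'E'
from h import *
ci=np.load('pics/w1.npy',allow_pickle=True).item()
c=np.array([[121,109],[442,130],[416,482],[109,460]])/6-.5+[270,90]
w=pix2w(ci,c,.07); print(w.round(4),w.mean(0))
for i in range(4):
    d=w[(i+1)%4]-w[i]; print(np.linalg.norm(d),np.degrees(np.arctan2(d[1],d[0])))
im=cv2.imread('pics/w1.png'); g=cv2.cvtColor(im,cv2.COLOR_BGR2GRAY)
m=(g>70).astype('uint8'); print(cv2.minAreaRect(c.astype('float32')))
# tray corners
t=pix2w(ci,[[234,74],[510,83],[498,203],[235,197]],.018); print(t.round(4),t.mean(0))
for i in range(4):
    d=t[(i+1)%4]-t[i]; print(np.linalg.norm(d),np.degrees(np.arctan2(d[1],d[0])))
E
```

```text
[[ 0.4945 -0.3272  0.07  ]
 [ 0.5021 -0.2983  0.07  ]
 [ 0.5338 -0.3066  0.07  ]
 [ 0.5261 -0.335   0.07  ]] [ 0.51413124 -0.3167818   0.07      ]
0.029948486241816803 75.29585313704
0.03276422625754009 -14.742144100709748
0.029452547338456793 -105.12755187059496
0.032550038477480586 166.1320210811739
((314.49658203125, 138.76612854003906), (53.61436462402344, 58.824405670166016), 3.7429885864257812)
[[ 0.4616 -0.3624  0.018 ]
 [ 0.5016 -0.179   0.018 ]
 [ 0.583  -0.1962  0.018 ]
 [ 0.543  -0.381   0.018 ]] [ 0.52227381 -0.27964112  0.018     ]
0.18773229775752784 77.70490147202565
0.08319979578052573 -11.970863046270367
0.18902989705652742 -102.21504786398901
0.08346665925380106 167.13747748200944
```

The top measures 32.7 × 29.7 mm against 33 × 30 given, so the height assumption holds. Relay yaw is -14.8°. Now the grasp.

```bash
python3 - <<'E'
from h import *
yaw=np.radians(75.1); Q=q(tooldown(yaw)); x,y=.5141,-.3168
r.move_to([x,y,.11],Q); gripper_to(.062)
print(r.servo_line([x,y,.038],vel=.08,f_stop=5))
s0=readout.get_state(); print(s0['t'],s0['position'],s0['contact_force'])
gripper_to(.02,f_grip=60)
s=readout.get_state(); print(s['t'],s['position'],s['contact_force'],s['gripper_width'])
ci,im=snap('wrist','w2')
E
```

```text
False
6.1917 [ 0.51455402 -0.31715873  0.03863463] [ 0.61512498  0.83142789 -0.28052001]
6.85 [ 0.51413127 -0.31688105  0.03806994] [0.0649166  0.3275423  0.48644224] 0.029702129076473672
```

View pics/w2.png

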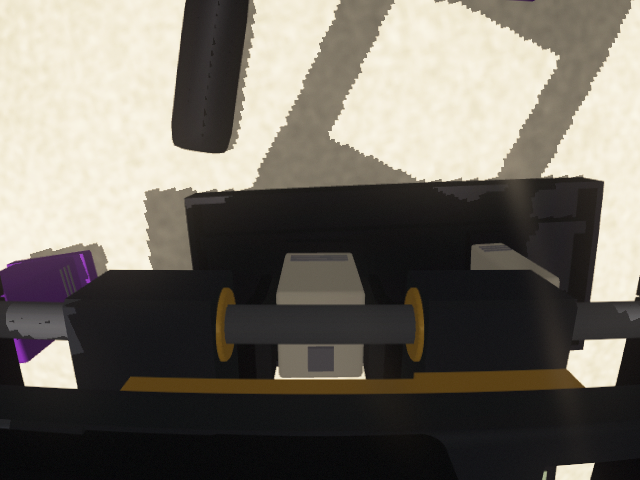

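The relay is between the fingers at 29.7 mm width, which fits the 30 mm case. I'll lift it, measure its in-hand offset, and go to view the empty socket.

```bash
python3 - <<'E'
from h import *
s=readout.get_state();p=s['position']
r.servo_line([.5141,-.3168,.20],vel=.15)
P=np.array([.566,.2529,.05]); 
yaw=np.radians(90-1.8)
v=np.array([np.sin(yaw),-np.cos(yaw),0])
for yw in (yaw,yaw-np.pi,yaw+np.pi):
    try:
        print(yw,r.ik(P+v*.067+[0,0,.15],q(tooldown(yw))))
    except Exception as e: print(e)
t=P+v*.067+[0,0,.15]
r.move_to(t,q(tooldown(yaw))); r.wait(.3)
ci,im=snap('wrist','w3'); s=readout.get_state(); print(s['t'],s['position'],s['joints'],s['contact_force'],s['gripper_width'])
E
```

```text
1.5393804002589988 [ 2.61542004e-01  3.66984526e-01  1.38952613e+00 -4.44089210e-16
  1.38508199e+00 -1.27783840e+00]
-1.6022122533307943 [0.261542   0.36698453 1.38952613 0.         1.38508199 1.86375426]
4.680973053848792 [0.261542   0.36698453 1.38952613 0.         1.38508199 1.86375426]
10.5667 [0.63311764 0.25036161 0.20002263] [ 2.60874538e-01  3.66894964e-01  1.38959791e+00 -1.98208458e-05
  1.38506248e+00 -1.27787072e+00] [ 0.55500252  0.57087691 -1.32714381] 0.02966080400645146
```

View pics/w3.png

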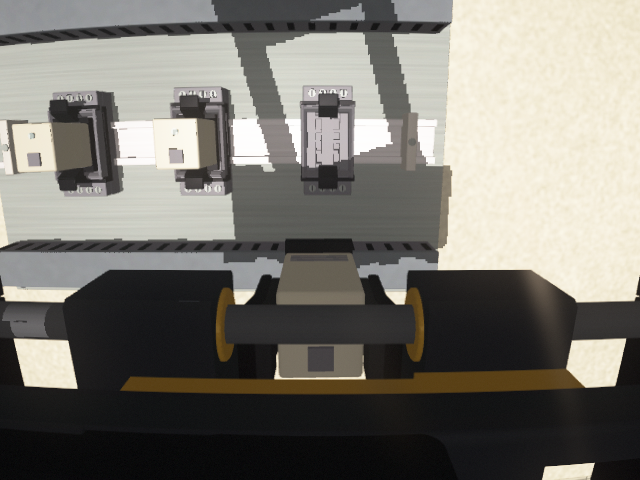

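Empty socket at about (328,140), with clips at (328,104) and (328,175). The held relay shows at (320,315). I'll crop both.

```bash
python3 - <<'E'
from h import *
im=cv2.imread('pics/w3.png')
a=im[80:200,285:370]; a=np.clip(a.astype(float)*1.5,0,255).astype('uint8')
A=cv2.resize(a,None,fx=5,fy=5,interpolation=cv2.INTER_NEAREST); 
b=np.clip(im[235:385,270:370].astype(float)*1.5,0,255).astype('uint8')
cv2.imwrite('pics/c4.png',A)
cv2.imwrite('pics/c5.png',cv2.resize(b,None,fx=4,fy=4,interpolation=cv2.INTER_NEAREST))
E
```

```text
(no output)
```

View pics/c4.png

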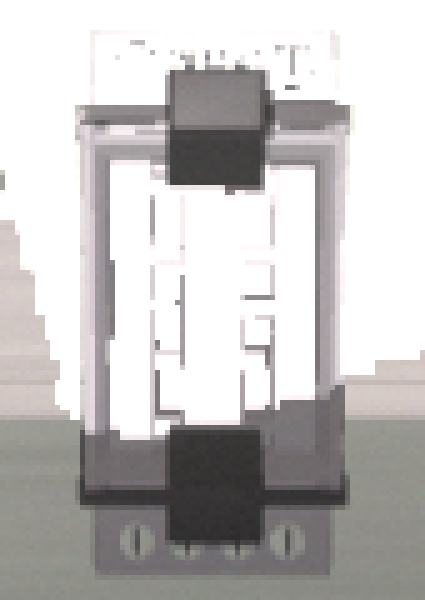

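View pics/c5.png

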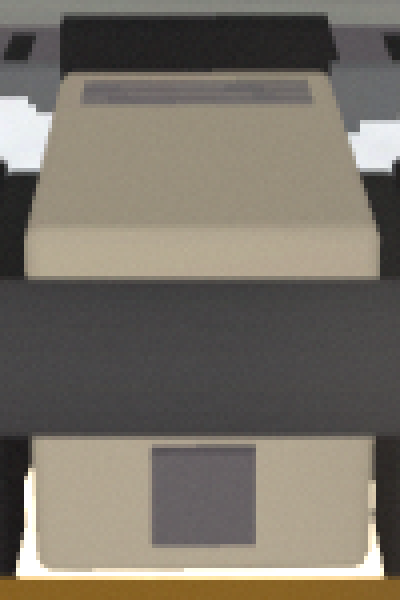

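```bash
python3 - <<'E'
from h import *
yaw=np.radians(88.2); v=np.array([np.sin(yaw),-np.cos(yaw),0])
P=np.array([.566,.2529,.05]); t=P+v*.067; t[2]=.135
r.servo_line(t,vel=.15); r.wait(.3)
ci,im=snap('wrist','w4'); s=readout.get_state(); print(s['t'],s['position'],s['contact_force'])
# in-hand offset
for dz in (.032,):
    w=pix2w(ci,np.array([[25,227],[379,227],[369,569],[38,569]])/4-.5+[270,235],s['position'][2]+dz)
    l=rot(s['eef_rot']).inv().apply(w-s['position']); print(l.round(4), l.mean(0))
    w=pix2w(ci,np.array([[62,72],[328,72]])/4-.5+[270,235],s['position'][2]-.017)
    l=rot(s['eef_rot']).inv().apply(w-s['position']); print(l.round(4), l.mean(0))
a=im[45:235,250:410]
cv2.imwrite('pics/c6.png',cv2.resize(a,None,fx=3.1,fy=3.1,interpolation=cv2.INTER_CUBIC))
E
```

```text
11.5 [0.6334651  0.25090235 0.13599187] [-0.61431646  0.30828161 -1.3669149 ]
[[-0.0132 -0.016  -0.032 ]
 [ 0.0163 -0.016  -0.032 ]
 [ 0.0164  0.0165 -0.032 ]
 [-0.013   0.0165 -0.032 ]] [ 0.00163362  0.0002755  -0.03199898]
[[-0.0141 -0.0154  0.017 ]
 [ 0.0156 -0.0154  0.017 ]] [ 0.00077738 -0.01541647  0.01697856]
```

View pics/c6.png

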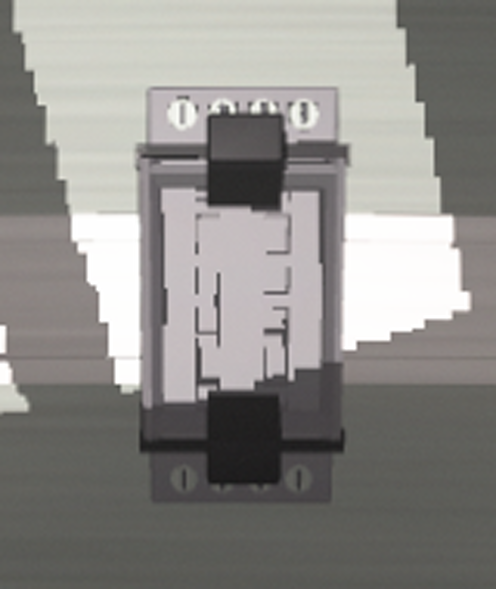

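```bash
python3 - <<'E'
from h import *
ci=np.load('pics/w4.npy',allow_pickle=True).item()
f=lambda a: np.array(a,float)/3.1-.5+[250,45]
S={'tabs':[[148,88],[339,88],[331,502],[151,502]],'bars':[[138,153],[348,153],[345,440],[140,440]],'floor':[[163,188],[322,188],[322,400],[165,400]],'clip':[[209,113],[284,113],[280,484],[208,484]]}
for k,c in S.items():
  for z in (.02,.03,.04,.05,.06,.07):
    w=pix2w(ci,f(c),z); t=(w[0]+w[1])/2; b=(w[2]+w[3])/2; d=b-t
    print(k,z,w.mean(0)[:2].round(4),'wx %.4f %.4f len %.4f yaw %.2f'%(np.linalg.norm(w[1]-w[0]),np.linalg.norm(w[2]-w[3]),np.linalg.norm(d),np.degrees(np.arctan2(d[1],d[0]))))
E
```

```text
tabs 0.02 [0.5715 0.2594] wx 0.0390 0.0391 len 0.0857 yaw -1.90
tabs 0.03 [0.5714 0.2592] wx 0.0376 0.0377 len 0.0827 yaw -1.90
tabs 0.04 [0.5712 0.2591] wx 0.0362 0.0363 len 0.0796 yaw -1.90
tabs 0.05 [0.571  0.2589] wx 0.0348 0.0349 len 0.0765 yaw -1.90
tabs 0.06 [0.5709 0.2587] wx 0.0334 0.0335 len 0.0734 yaw -1.90
tabs 0.07 [0.5707 0.2585] wx 0.0320 0.0321 len 0.0703 yaw -1.90
bars 0.02 [0.5712 0.2595] wx 0.0432 0.0441 len 0.0594 yaw -1.65
bars 0.03 [0.5711 0.2594] wx 0.0417 0.0425 len 0.0572 yaw -1.65
bars 0.04 [0.5709 0.2592] wx 0.0401 0.0409 len 0.0551 yaw -1.65
bars 0.05 [0.5707 0.259 ] wx 0.0386 0.0393 len 0.0530 yaw -1.65
bars 0.06 [0.5706 0.2588] wx 0.0370 0.0378 len 0.0508 yaw -1.65
bars 0.07 [0.5704 0.2586] wx 0.0355 0.0362 len 0.0487 yaw -1.65
floor 0.02 [0.5705 0.2596] wx 0.0329 0.0335 len 0.0438 yaw -1.27
floor 0.03 [0.5703 0.2594] wx 0.0317 0.0323 len 0.0422 yaw -1.27
floor 0.04 [0.5702 0.2592] wx 0.0305 0.0311 len 0.0406 yaw -1.27
floor 0.05 [0.5701 0.2591] wx 0.0293 0.0299 len 0.0391 yaw -1.27
floor 0.06 [0.5699 0.2589] wx 0.0281 0.0287 len 0.0375 yaw -1.27
floor 0.07 [0.5698 0.2587] wx 0.0270 0.0275 len 0.0359 yaw -1.27
clip 0.02 [0.5721 0.26  ] wx 0.0153 0.0156 len 0.0768 yaw -1.92
clip 0.03 [0.5719 0.2598] wx 0.0148 0.0150 len 0.0741 yaw -1.92
clip 0.04 [0.5717 0.2596] wx 0.0142 0.0145 len 0.0713 yaw -1.92
clip 0.05 [0.5715 0.2594] wx 0.0137 0.0139 len 0.0685 yaw -1.92
clip 0.06 [0.5713 0.2592] wx 0.0131 0.0134 len 0.0658 yaw -1.92
clip 0.07 [0.5711 0.259 ] wx 0.0126 0.0128 len 0.0630 yaw -1.92
```

The measurements are consistent: 84 × 38 mm fits at z ≈ 0.027, the clips' tops are at ≈ 0.05, and the floor is at ≈ 0.028. Socket centre is ≈ (0.571, 0.2588), yaw ≈ -1.8°. The plate centre plus 100 mm gives (0.571, 0.258), which agrees. I'll hover over it and look.

```bash
python3 - <<'E'
from h import *
r.servo_line([.5705,.2585,.135],vel=.12)
r.servo_line([.5705,.2585,.103],vel=.08); r.wait(.4)
s=readout.get_state(); print(s['t'],s['position'],s['contact_force'],s['wrist_torque'])
ci,im=snap('wrist','w5')
a=im[150:300,230:410]
cv2.imwrite('pics/c7.png',cv2.resize(a,None,fx=4,fy=4,interpolation=cv2.INTER_CUBIC))
c2,i2=snap('scene','s5')
p=w2pix(c2,[.571,.2585,.06])[0].astype(int); print(p)
a=i2[p[1]-60:p[1]+40,p[0]-65:p[0]+65]
cv2.imwrite('pics/c8.png',cv2.resize(a,None,fx=5.5,fy=5.5,interpolation=cv2.INTER_CUBIC))
E
```

```text
13.125 [0.57072485 0.25861451 0.10343939] [ 0.11989107 -0.75998268 -0.23323179] [ 0.0119093   0.01701904 -0.00352846]
[494 299]
```

View pics/c7.png

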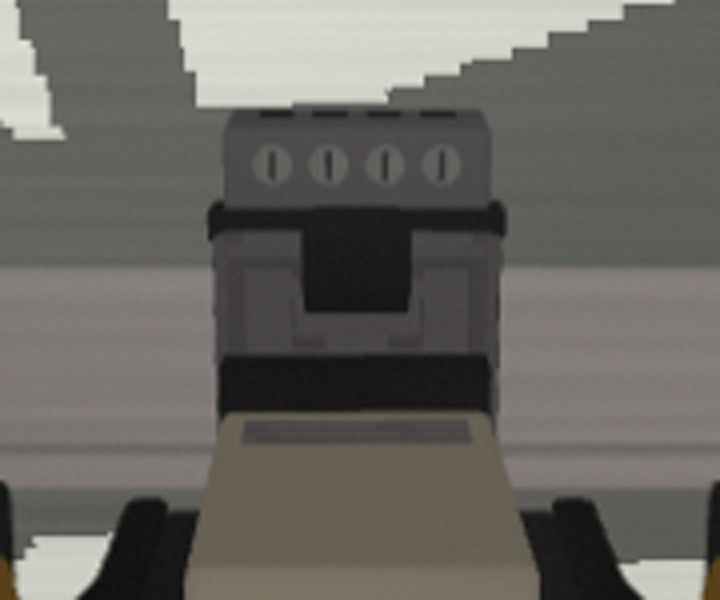

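View pics/c8.png

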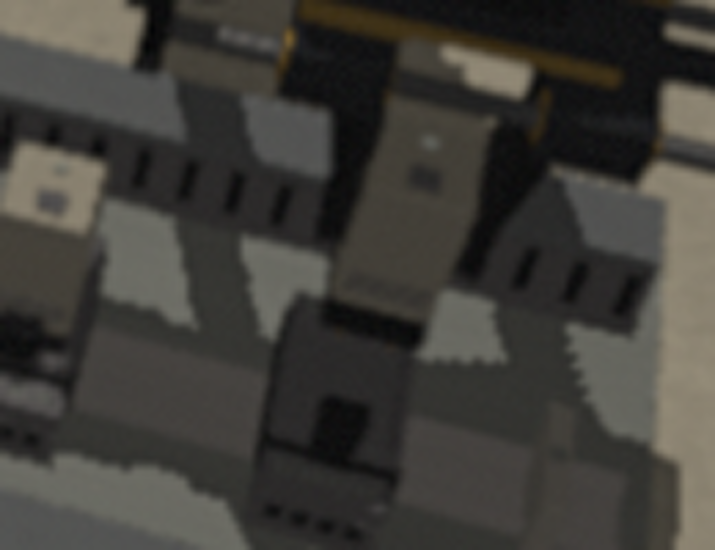

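```bash
python3 - <<'E'
from h import *
ci=np.load('pics/w5.npy',allow_pickle=True).item()
f=lambda a: np.array(a,float)/4-.5+[230,150]
tcp=np.array([0.57072485,0.25861451,0.10343939]); T=tooldown(np.radians(88.2))
for n,c,z in (('flange bottom',[[220,355],[488,355]],tcp[2]-.026),('case at flange top',[[222,412],[495,412]],tcp[2]-.017),('case top',[[186,568],[540,568]],tcp[2]+.032),
  ('tab end',[[226,124],[490,124]],.026),('tab end',[[226,124],[490,124]],.030),('clip low front',[[301,311],[411,311]],.045),('clip top outer',[[301,207],[411,207]],.052),('bar',[[208,203],[506,203]],.036)):
    l=T.inv().apply(pix2w(ci,f(c),z)-tcp); print(n,z,l.round(4)[:, :2].tolist(), l.mean(0).round(4)[:2])
E
```

```text
flange bottom 0.07743939000000001 [[-0.015, -0.02], [0.016, -0.02]] [ 0.0005 -0.02  ]
case at flange top 0.08643939 [[-0.0142, -0.0157], [0.0162, -0.0157]] [ 0.001  -0.0157]
case top 0.13543939 [[-0.0132, -0.0162], [0.0162, -0.0162]] [ 0.0015 -0.0162]
tab end 0.026 [[-0.018, -0.0412], [0.0197, -0.0412]] [ 0.0009 -0.0412]
tab end 0.03 [[-0.0177, -0.0417], [0.0194, -0.0417]] [ 0.0009 -0.0417]
clip low front 0.045 [[-0.0068, -0.0181], [0.0081, -0.0181]] [ 0.0006 -0.0181]
clip top outer 0.052 [[-0.0064, -0.0333], [0.0077, -0.0333]] [ 0.0007 -0.0333]
bar 0.036 [[-0.0199, -0.0314], [0.0214, -0.0314]] [ 0.0007 -0.0314]
```

Relay and socket agree within about 0.5 mm in both directions. The plate is on its own side, and the fitted relays are clear. Inserting slowly with a force guard.

```bash
python3 - <<'E'
from h import *
x,y=.5705,.2587
def pr(k):
    s=readout.get_state(); print(k,round(s['t'],2),s['position'].round(5),s['contact_force'].round(2),s['wrist_torque'].round(2),round(s['gripper_width'],5))
k=r.servo_line([x,y,.075],vel=.03,f_stop=8); pr(k)
if not k:
    for z in (.066,.060):
        k=r.servo_line([x,y,z],vel=.012,f_stop=20); pr(k)
        if k: break
E
```

```text
False 14.31 [0.57074 0.25878 0.07531] [-0.21 -0.16 -1.77] [-0.05  0.02  0.03] 0.02967
False 15.21 [0.57143 0.25918 0.0673 ] [-0.09  0.15  5.93] [ 0.06  0.17 -0.02] 0.02937
False 15.86 [0.57091 0.25901 0.06038] [0.79 2.41 5.29] [ 0.36 -0.01 -0.04] 0.02964
```

```bash
python3 - <<'E'
from h import *
x,y=.5705,.2587
def pr(k):
    s=readout.get_state(); print(k,round(s['t'],2),s['position'].round(5),s['contact_force'].round(2),s['wrist_torque'].round(2),round(s['gripper_width'],5))
z=.060
while z>.046:
    z-=.002
    k=r.servo_line([x,y,z],vel=.01,f_stop=15); pr(k)
    s=readout.get_state()
    if k or s['contact_force'][2]>25: break
E
```

```text
False 16.21 [0.57056 0.25863 0.05796] [1.52 0.78 3.64] [ 0.16 -0.13 -0.03] 0.02929
False 16.56 [0.5699  0.25833 0.05515] [1.21 0.45 0.58] [-0.   -0.23  0.  ] 0.02947
True 16.78 [0.56997 0.25832 0.05509] [-1.42  0.28  4.91] [0.01 0.21 0.05] 0.02968
```

```bash
python3 - <<'E'
from h import *
x,y=.5705,.2587
def pr(k):
    s=readout.get_state(); print(k,round(s['t'],2),s['position'].round(5),s['contact_force'].round(2),s['wrist_torque'].round(2),round(s['gripper_width'],5))
r.wait(.2);pr('w')
z=.0551
for i in range(6):
    z-=.0005
    k=r.servo_line([x,y,z],vel=.006,f_stop=12); pr(k)
    if readout.get_state()['contact_force'][2]>28: break
r.wait(.15);pr('w')
ci,im=snap('wrist','w6'); cv2.imwrite('pics/c9.png',cv2.resize(im[150:300,230:410],None,fx=4,fy=4,interpolation=cv2.INTER_CUBIC))
c2,i2=snap('scene','s6')
a=i2[239:339,429:559]
cv2.imwrite('pics/c10.png',cv2.resize(a,None,fx=5.5,fy=5.5,interpolation=cv2.INTER_CUBIC))
E
```

```text
w 16.98 [0.57    0.25831 0.05511] [-1.49 -0.82  5.21] [-0.01  0.31 -0.05] 0.02977
False 17.24 [0.57005 0.25834 0.05506] [-2.75 -2.46  6.71] [-0.24  0.66  0.01] 0.02972
False 17.49 [0.57011 0.25836 0.05508] [-4.9  -2.66 10.26] [-0.37  0.82 -0.  ] 0.02979
False 17.74 [0.57014 0.25839 0.05507] [-5.46 -3.82 12.85] [-0.46  1.11  0.02] 0.0295
False 17.99 [0.57018 0.25838 0.05505] [-6.97 -3.49 15.65] [-0.58  1.35  0.01] 0.02934
False 18.24 [0.57019 0.25837 0.055  ] [-8.54 -3.24 19.74] [-0.64  1.67 -0.01] 0.0297
False 18.49 [0.57024 0.25835 0.05499] [-10.75  -4.67  21.53] [-0.78  1.86  0.05] 0.02937
w 18.64 [0.57021 0.25836 0.05498] [-9.76 -4.6  21.76] [-0.75  1.86  0.06] 0.03005
```

View pics/c9.png

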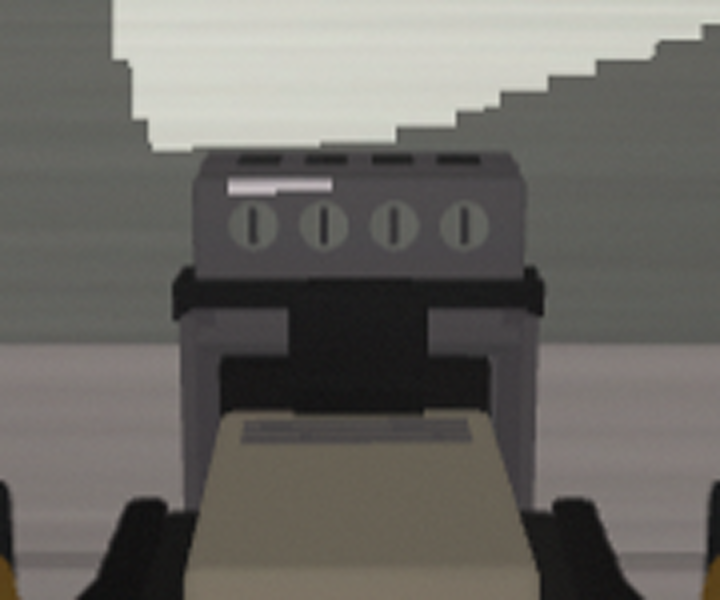

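View pics/c10.png

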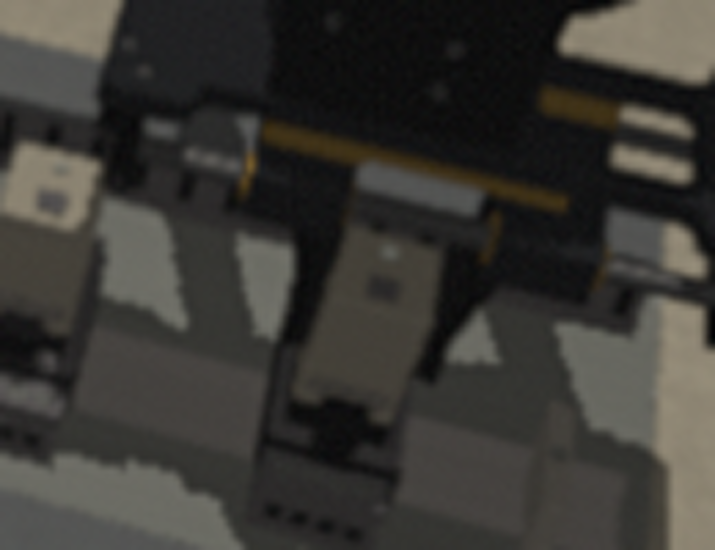

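It's home: TCP stalls at 0.0550, so the underside is at 0.029, which is plate 3 mm + 26 mm. The force rose to 21.8 N with no motion, and the clips overlap the flange ledge in both crops. I'll relax the side load, then tug in small steps.

```bash
python3 - <<'E'
from h import *
def fz(n=4):
    a=[]
    for _ in range(n): a.append(readout.get_state()['contact_force']); r.wait(.01)
    return np.mean(a,0)
def pr(k,f):
    s=readout.get_state(); print(k,round(s['t'],2),s['position'].round(5),f.round(2),s['wrist_torque'].round(2))
s=readout.get_state(); x,y=s['position'][:2]; x-=.0002
r.servo_line([x,y,.0548],vel=.006); r.wait(.1); pr('relax',fz())
z=.0555
for i in range(40):
    k=r.servo_line([x,y,z],vel=.006,f_stop=7); f=fz(3); pr((k,round(z,5)),f)
    if f[2]<-11: break
    z+=.0004 if f[2]>-6 else .0002
hold=[]
t0=readout.get_state()['t']
while readout.get_state()['t']<t0+.3:
    r.wait(.03); hold.append(readout.get_state()['contact_force'][2])
print(z,np.round(hold,1))
E
```

```text
relax 19.48 [0.57004 0.25833 0.05511] [-2.17 -1.48  6.93] [-0.09  0.39  0.  ]
(True, 0.0555) 19.72 [0.5699  0.25833 0.05509] [0.65 0.2  2.14] [ 0.1  -0.13  0.  ]
(False, 0.0559) 20.01 [0.56988 0.25826 0.05536] [ 1.12 -0.13 -1.36] [ 0.07 -0.4  -0.05]
(False, 0.0563) 20.28 [0.56984 0.2582  0.05606] [ 1.59 -0.39 -1.62] [ 0.   -0.26 -0.07]
(False, 0.0567) 20.56 [0.5698  0.25834 0.05668] [ 0.73 -0.58 -0.49] [-0.07 -0.07  0.02]
(False, 0.0571) 20.83 [0.56985 0.25839 0.05706] [-0.02  0.44 -0.98] [ 0.04 -0.01  0.03]
(False, 0.0575) 21.11 [0.56984 0.25837 0.0572 ] [ 0.63  0.13 -3.12] [ 0.08 -0.08 -0.05]
(False, 0.0579) 21.38 [0.56977 0.25833 0.05729] [ 1.11  1.21 -7.59] [ 0.3  -0.42  0.03]
(False, 0.0581) 21.66 [0.5697  0.25834 0.05737] [  2.94   2.2  -11.7 ] [ 0.38 -0.66 -0.  ]
0.058099999999999985 [-12.8 -12.2 -12.7 -13.7 -13.9 -13.6 -14.6 -15.4 -16.1]
```

The pull is creeping upward while holding, to -16 N, so I'll back off at once and regulate it actively.

```bash
python3 - <<'E'
from h import *
s=readout.get_state(); x,y=.56984,.25833
z=.0577; log=[]
r.servo_line([x,y,z],vel=.02)
t0=readout.get_state()['t']
while True:
    f=[]
    for _ in range(3): f.append(readout.get_state()['contact_force'][2]); r.wait(.01)
    f=np.mean(f); s=readout.get_state(); log.append((round(s['t']-t0,2),round(f,1),round(z*1e3,2),round(s['position'][2]*1e3,2)))
    if s['t']-t0>1.6 or f<-17: break
    z+=np.clip((f+12.5)/12*5e-4,-3e-4,2e-4)*.5
    r.servo_line([x,y,z],vel=.01)
print(*log,sep='\n')
if f<-16: r.servo_line([x,y,z-.001],vel=.02)
E
```

```text
(0.02, np.float64(-15.7), 57.7, np.float64(57.39))
(0.3, np.float64(-15.8), np.float64(57.63), np.float64(57.4))
(0.57, np.float64(-16.3), np.float64(57.56), np.float64(57.43))
(0.85, np.float64(-15.7), np.float64(57.48), np.float64(57.41))
(1.12, np.float64(-15.3), np.float64(57.42), np.float64(57.41))
(1.4, np.float64(-14.3), np.float64(57.36), np.float64(57.4))
(1.67, np.float64(-13.4), np.float64(57.32), np.float64(57.42))
```

It has held 13–16 N for over 1.6 s and stays retained, with TCP constant at 57.4 mm and 2.3 mm of play. Now back down home, a light press, and release.

```bash
python3 - <<'E'
from h import *
def pr(k):
    s=readout.get_state(); print(k,round(s['t'],2),s['position'].round(5),s['contact_force'].round(2),round(s['gripper_width'],4))
x,y=.56994,.25833
r.servo_line([x,y,.0562],vel=.01); pr('a')
r.servo_line([x,y,.0543],vel=.008,f_stop=12); r.wait(.2); pr('home')
k=r.servo_line([x,y,.0535],vel=.008,f_stop=12); r.wait(.2); pr(k)
s=readout.get_state()['position']
r.servo_line([s[0],s[1],s[2]],vel=.01); r.wait(.1); pr('relax')
gripper_to(.045); pr('open')
r.servo_line([s[0],s[1],.16],vel=.1,f_stop=6); r.wait(.1); pr('up')
v=np.array([1,-.03,0]); 
r.servo_line(np.array([.571,.2585,.16])+v*.067,vel=.15); r.wait(.3)
ci,im=snap('wrist','w7'); cv2.imwrite('pics/c11.png',cv2.resize(im[60:220,240:400],None,fx=3.7,fy=3.7,interpolation=cv2.INTER_CUBIC))
snap('scene','s7'); pr('end')
i2=cv2.imread('pics/s7.png'); cv2.imwrite('pics/c12.png',cv2.resize(i2[239:339,359:559],None,fx=4,fy=4,interpolation=cv2.INTER_CUBIC))
E
```

```text
a 24.15 [0.57037 0.25835 0.05723] [-0.76  1.25 -4.29] 0.0297
home 24.73 [0.5707  0.25846 0.05511] [-0.18  0.33  2.17] 0.0296
False 25.18 [0.57078 0.25847 0.05509] [-1.71 -1.86  7.66] 0.0297
relax 25.62 [0.57085 0.25851 0.05514] [-0.83 -0.77  2.18] 0.0294
open 26.23 [0.57072 0.25847 0.05503] [-0.25  0.12  0.17] 0.045
up 27.52 [0.57018 0.25826 0.15885] [-0.31  0.32 -0.45] 0.0451
end 28.52 [0.6377  0.25665 0.16023] [-0.43  0.95 -0.4 ] 0.045
```

View pics/c11.png

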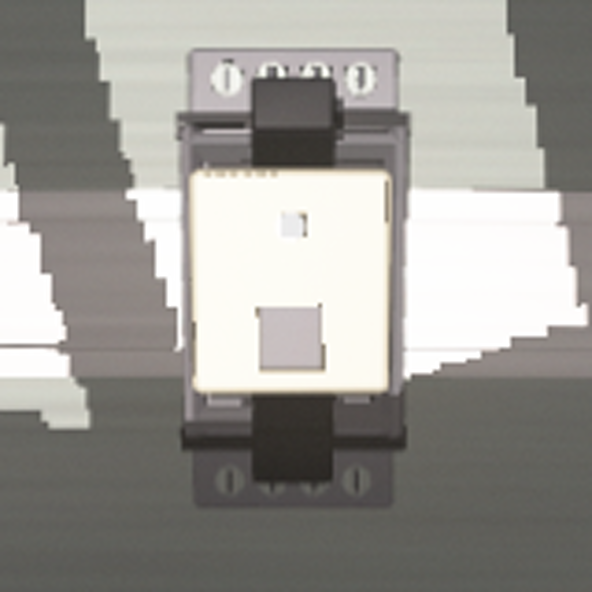

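View pics/c12.png

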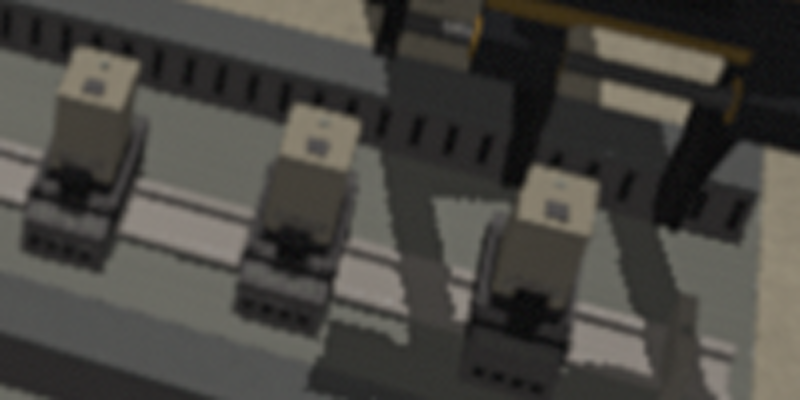

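The relay sits upright and centred at (290,280) in the wrist crop, with both clips over its ledges. In the scene crop it is level with the fitted two. The gripper is clear, so I'm handing in.

```bash
python3 - <<'E'
from h import *
print(r.close_job(), readout.get_state()['t'])
E
```

```text
the job is handed in; nothing more can be done
the job is handed in; nothing more can be done
```

The wide spare relay is plugged into the empty socket, the left one in the top view, and sits fully home under both clips. I handed the job in at about 28.5 s. No verdict is reported, so what follows is from my own readings.

- **Pressing:** The highest force I read was about 22 N. The tool stopped at z = 0.0550 m, which puts the underside of the relay's flange at 0.029 m, the expected pocket floor.
- **Tug:** The clips held the relay at about 12–16 N for roughly 2 s, after about 2.3 mm of play. The pull crept up to about 16 N while the arm held still, more than the intended 12 N. I lowered the target step by step until it eased to about 13 N; all readings stayed under the 20 N limit.
- **Release:** I pressed it home again lightly, with the tool at z = 0.0551 m and about 8 N, and let go. The last wrist and scene pictures show it upright and centred with both clips over its ledges, level with the two fitted relays, and the gripper clear.
- **Disagreements:** The wrist camera calibration was off by about 1 mm, so I aligned the relay and socket in the same picture. My first rough reading of the socket from the top camera was about 6 mm off, and I discarded it in favour of the wrist camera and plate measurements.
- **Not checked:** I did not look again at the slim relay, screwdriver or meter after the grasp. The force readings showed no unexpected contact on the moves.

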